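Check a caliper on a gauge block and point at its display

ROBOT

A 7-joint arm with a two-finger parallel gripper is mounted at the origin on a cart in front of the work surface, level with it; the furniture and walls round the work are solid. World frame = base frame: x ahead of the robot, y to its left, z up, the work surface at z = 0. Lengths are in mm, angles in rad, forces in N, time in s.
With the tool pointing down it reaches from about 400 to 875 mm from the base axis. Payload 4.4 kg.
Tool frame: the origin (TCP) lies between the finger pads, 19 mm behind the fingertips; this is the grasp point; z points along the fingers, y is the line along which they close (so a half turn about z gives the same grasp; the last joint's range is limited). The gripper opens to 85 mm and grips with 20 to 120 N. Pads are 22 mm wide; open, the fingers measure 114 mm over their backs; the gripper's body (76 mm by 85 mm) begins 54 mm behind the grasp point. The pads swing forward as they close: fully open they stand 13 mm farther back than shut.
Start: joints at [-1.397, 0.628, 0.038, 1.517, -0.027, 0.996, -0.02], TCP at [154.356, 631.421, 250.013] pointing down, gripper open.
Joint ranges: [-3.06, 3.06], [-0.37, 2.12], [-1.25, 1.32], [0.18, 2.47], [-1.1, 4.24], [0.23, 1.98], [-2.94, 2.94]. Speed limits (rad/s): [2.57, 2.57, 3.14, 3.14, 3.14, 3.14, 3.14].

INTERFACE

Orientations are given as [roll, pitch, yaw] about the fixed x, y, z axes, in that order (R = Rz(yaw) Ry(pitch) Rx(roll)).
In Python, from cell import ctrl gives the robot as it stands.
- The arm moves only by the tool step_arm, never from a script. Its argument "plan" is a list of rows, each an object of numbers: "dx", "dy", "dz": the shift along the tool's x, y, z scaled (see below); "ax", "ay", "az": the turn, a rotation vector about the tool's x, y, z scaled (see below); "gripper": the opening, from 0 (shut) to 1 (fully open). A call has 1 to 20 rows; each row shifts and turns the commanded pose from where the row before left it, along the tool's axes as they then stand; what a row does not reach is not made up. The controller multiplies each number of a shift by 0.3 m and each number of a turn by 90 degrees. A row lasts 1/8 s, in which the tool goes at most 62.5 mm and 10.7 degrees, less where a joint would pass 70% of its speed; a pose out of reach is approached as far as the arm can. A call with a number of a shift or a turn outside -1 to 1 is refused whole. A call with a gripper value outside its range is refused whole. The fingers move at their own pace and stop on an object; the grip force is fixed at half the most. Time passes only in rows, so rows that do not move let the fingers close. It gives the time, the measured TCP pose, the force, the opening and the grip force at its end, in the units of the state.
- ctrl.read_state(): the state, without advancing time (a new reading comes with each control period).
- ctrl.get_image(name): name is "scene" or "top" or "wrist"; returns a dict with "color" (420x560x3 uint8, red, green, blue), "range_z" (420x560 float32, mm along the optical axis (not along the pixel's ray), 0 where there is no reading), "fx", "fy", "cx", "cy" (pixels), "T" (4x4, takes a point from camera to world coordinates); the wrist camera has in their place "T_tool_cam" (4x4, takes a point from camera to tool coordinates, whose origin is the TCP and whose axes are the flange's). Camera axes: x right, y down, z forward; pixel columns grow to the right and rows downward; lengths in mm; the calibration is good to about 2 mm. The wrist camera is an equidistant fisheye: a pixel r from the principal point sees the ray r / f radians off the axis. A picture is of the moment at which its call begins: read the wrist's pose just before it.
- ctrl.finish_job(): hands the job in; it is judged then, once.
The state is a dict: "clock": time; "qpos": joint angles; "qd": joint speeds; "tau": joint torques, N m; "eef_pos": TCP position; "tool_rot": TCP orientation; "force": force on the tool from outside, world axes, zero at the start; "torque": the same for the moment, N m; "width": finger opening in mm; "gripper_force": force on a finger pad.
Only numpy, scipy, OpenCV 4.12 (cv2) and the standard library are available. Lean on these libraries where they do the work, as an engineer would, in place of code of your own. Each camera call takes 0.05 s, during which the arm holds its last target. There are 200 camera calls.

TASK

Check the caliper on the 10 mm gauge block that stands between its long jaws: gently push the caliper's slide along the beam with your fingertips until both jaws bear flat on the block, without touching the block, lifting anything or shoving the caliper about. Then point at the slide's display from just above it, touching nothing, and stay there for two seconds so that the reading can be noted. Finally raise the hand well clear, leaving the caliper closed on the block and the things around it where they were.

Things in the scene. Friction and masses are not known exactly. Their poses are not given: they have to be found in the camera images.
- caliper: Digital caliper, 225 x 73 x 14 mm, 0.16 to 0.25 kg, lying loose on its back on the worktop. Origin: on the worktop under the middle of its length; z up, y along the beam to the jaw end; its long jaws point to -x (towards the robot, within 0.6 rad). Beam: x 2 to 18 mm, upper face 7.5 mm above the worktop. Pushed with more than 1 to 2 N, the whole caliper slides.
- fixed_jaw (a point): Middle of the measuring face of the caliper's fixed long jaw (caliper x = -18, y = 85 mm, 6 mm above the worktop); the face looks to the caliper's -y and runs from the beam to caliper x = -36 mm. The jaws are 4 to 7.5 mm above the worktop. Axes as the caliper's.
- caliper_jaw (a joint): Opening of the caliper's slide in m: 0 shut, growing as the slide moves to the caliper's -y, up to 0.11. Gap between the long jaws = this value + 0.5 mm: 0.0095 when closed on the 10 mm block. Starts at 0.030 to 0.070. Light friction of 0.3 N; the slide stays where it is left.
- display (a point): Middle of the grey-green display (24 x 10 mm, a red and two white buttons in front of it) on the upper side of the caliper's slide, 13 mm above the worktop; it travels with the slide, a black case 30 mm wide and 76 mm long (from 46 mm behind this point to 30 mm ahead of it along the beam). Axes as the caliper's.
- slide_end (a point): Middle of the slide's end face that looks away from the jaws (to the caliper's -y), 11 mm above the worktop: push here, towards the caliper's +y. The face is 30 mm wide and stands from the beam's upper face (7.5 mm) to 12.6 mm above the worktop. Axes as the caliper's.
- gauge_block: Plain steel gauge block 10 x 35 x 9 mm, 50 g, loose, standing between the long jaws, its 35 mm length roughly along them (within 0.12 rad), 9 mm high. Origin: middle of the measuring face that looks to the fixed jaw, 4.5 mm above the worktop; own z is the 10 mm measuring direction, pointing away from the fixed jaw; own y is its length.
- block_mid (a point): Centre of the gauge block, 4.5 mm above the worktop. Axes as the block's.
- esd_brush: Thin black brush 16 x 147 x 9 mm, lying loose in front of the caliper, not to be disturbed. Origin: under its middle; y along it.
- loupe: Black eye loupe, 38 mm across and 38 mm high, standing loose in front of the tail of the caliper, not to be disturbed. Origin: middle of its underside.
- hex_key: Grey L-shaped hex key 31 x 83 x 5 mm, lying loose between the caliper and the brush, not to be disturbed. Origin: under the middle of its outline; y along the long arm.

How it is judged:
By the outcome, as a careful person would: the job done as asked, in the order asked, and still so for the second after the job is handed in, with the robot touching nothing.
It also fails if it takes over 50 s, if anything falls off the work surface, if the arm or the gripper's body presses on something with over 40 N, if the wrist force passes 120 N, or if a joint passes its speed limit or range.

## Working session

There is one attempt and no reset: what is moved stays moved. The work goes in short steps, Python scripts to look and compute and a tool call to move; the robot and the scene stay as the last step left them, time stands still between calls to the robot, and variables do not carry over. Pictures are saved under pics/ and viewed, at most 10 in all, crops included, and the job is handed in when it is done.

Besides the shell and the picture viewer there is one more tool, called as name(argument=value, ...), one argument or row to a line, values as JSON. step_arm: Moves the arm, as the interface text tells. Shifts and turns lie within -1 to 1; 1 stands for 0.3 m of shift or 90 degrees of turn. Its arguments: {"type":"object","properties":{"plan":{"type":"array"}},"required":["plan"]}

```bash
mkdir -p pics; ls; python3 - <<'E'
from cell import ctrl
import cv2,numpy as np
s=ctrl.read_state();print(s['clock'],s['eef_pos'],s['tool_rot'],s['width'],s['force'])
np.set_printoptions(precision=3,suppress=True)
for n in('top','scene'):
    d=ctrl.get_image(n);cv2.imwrite(f'pics/{n}0.png',d['color'][:,:,::-1]);np.savez(f'{n}0.npz',**d)
    print(n,d['fx'],d['cx'],d['cy'],d['T'])
E
```

```text
pics
0.0 [154.21591742 630.84715254 249.09780175] [-3.13972326e+00  3.93929248e-06  2.90180484e+00] 85.41664047595164 [-0.14443959  0.53563618 -0.69557971]
top 443.7252128705776 277.88991869392316 212.00765331794796 [[   0.02    -0.99     0.139  359.652]
 [  -1.      -0.018    0.017 -196.163]
 [  -0.014   -0.14    -0.99   887.058]
 [   0.       0.       0.       1.   ]]
scene 482.3860716883367 274.54303086540676 209.6118005546237 [[ -0.571  -0.655   0.495  17.363]
 [ -0.821   0.444  -0.36   93.203]
 [  0.016  -0.611  -0.791 706.119]
 [  0.      0.      0.      1.   ]]
```

View pics/top0.png

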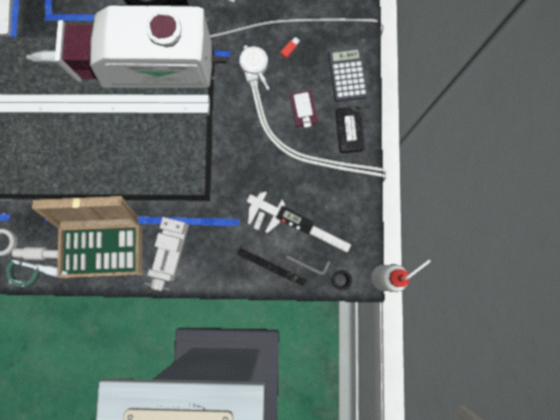

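```bash
cat > h.py <<'E'
import cv2,numpy as np
from scipy.spatial.transform import Rotation as R
np.set_printoptions(precision=2,suppress=True)
def cast(d,u,v,z,T=None,fish=False):
    """pixel -> world point on the plane z"""
    a=np.array([(u-d['cx'])/d['fx'],(v-d['cy'])/d['fy']])
    if fish:
        r=np.hypot(*a)+1e-12; ray=np.r_[a/r*np.sin(r),np.cos(r)]
    else: ray=np.r_[a,1]
    T=d['T'] if T is None else T
    w=T[:3,:3]@ray; o=T[:3,3]
    return o+w*(z-o[2])/w[2]
def tool(s):
    T=np.eye(4);T[:3,:3]=R.from_euler('xyz',s['tool_rot']).as_matrix();T[:3,3]=s['eef_pos'];return T
E
python3 - <<'E'
from h import *
d=np.load('top0.npz')
for n,u,v in(('tail',350,247),('jawend',250,200),('disp',293,217),('loupe',341,280),('brushL',240,250),('brushR',304,282),('hexR',327,270)): print(n,cast(d,u,v,8))
c=d['color'][180:300,220:370,::-1]
cv2.imwrite('pics/c1.png',cv2.resize(c,None,fx=5,fy=5,interpolation=cv2.INTER_CUBIC))
rz=d['range_z'];h,w=rz.shape
U,V=np.meshgrid(range(w),range(h))
P=np.stack([(U-d['cx'])/d['fx']*rz,(V-d['cy'])/d['fy']*rz,rz],-1)@d['T'][:3,:3].T+d['T'][:3,3]
for y in range(-350,700,50):
    m=(P[...,1]>y)&(P[...,1]<y+50)&(P[...,0]>300)&(P[...,0]<650)&(rz>0)
    if m.any(): print(y,P[m][:,2].max())
E
```

```text
tail [ 416.2  -324.79    8.  ]
jawend [ 506.81 -124.5     8.  ]
disp [ 473.9  -211.42    8.  ]
loupe [ 351.43 -307.06    8.  ]
brushL [ 406.17 -107.56    8.  ]
brushR [ 346.13 -234.85    8.  ]
hexR [ 370.28 -279.65    8.  ]
-350 38.93998396144923
-300 38.57343797709518
-250 14.099332531046116
-200 13.01115453647867
-150 11.981985542346706
-100 2.5244495235843942
-50 79.02774150205653
0 78.34725702551884
50 116.8789652652082
100 120.31830187763012
150 120.92806311243521
200 119.03183335927599
250 117.30068655577224
300 79.45885551621075
350 79.16962009803012
```

View pics/c1.png

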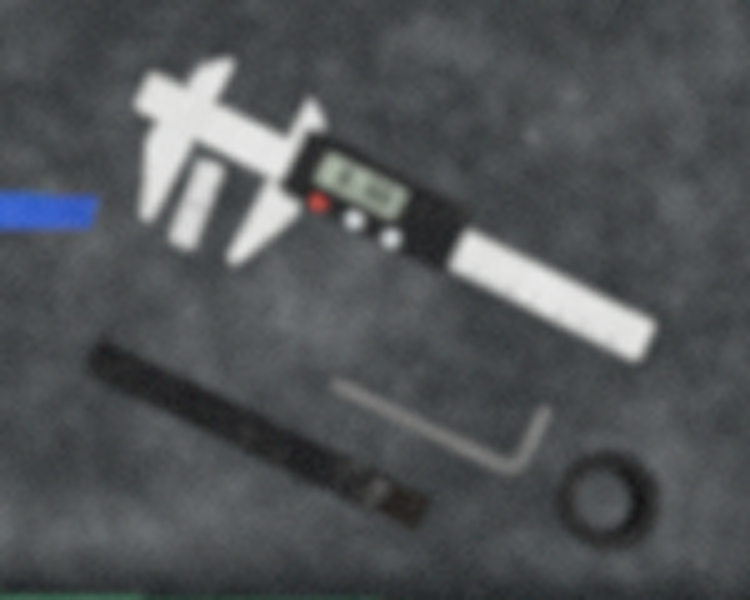

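```bash
python3 - <<'E'
from h import *
from cell import ctrl
d=ctrl.get_image('wrist');print(d['T_tool_cam'],d['fx'],d['cx'],d['cy'])
s=ctrl.read_state();T=tool(s);p0=T[:2,3]
r0,a0=np.hypot(*p0),np.arctan2(p0[1],p0[0]);q=np.array([460,-225]);r1,a1=np.hypot(*q),np.arctan2(q[1],q[0])
N=20;f=(1.15-s['tool_rot'][2])/N;M=T[:3,:3].copy();print(f/(np.pi/2))
pr=T[:3,3]
for k in range(1,N+1):
    r=r0+(r1-r0)*k/N;a=a0+(a1-a0)*k/N
    p=np.array([r*np.cos(a),r*np.sin(a),pr[2]]);print(M.T@(p-pr)/300);pr=p;M=R.from_rotvec([0,0,f]).as_matrix()@M
E
```

```text
[[   0.     -0.96   -0.26   65.29]
 [   1.      0.      0.      0.36]
 [  -0.     -0.26    0.96 -123.94]
 [   0.      0.      0.      1.  ]] 325.19226210127806 285.1746165171029 212.500286941195
-0.05576002810211707
[-0.19 -0.03  0.  ]
[-0.19 -0.03  0.  ]
[-0.19 -0.03  0.  ]
[-0.18 -0.03  0.  ]
[-0.18 -0.03  0.  ]
[-0.18 -0.03  0.  ]
[-0.18 -0.03  0.  ]
[-0.18 -0.03  0.  ]
[-0.17 -0.03  0.  ]
[-0.17 -0.03  0.  ]
[-0.17 -0.03  0.  ]
[-0.17 -0.03  0.  ]
[-0.17 -0.03  0.  ]
[-0.16 -0.03  0.  ]
[-0.16 -0.03  0.  ]
[-0.16 -0.03  0.  ]
[-0.16 -0.03  0.  ]
[-0.16 -0.03  0.  ]
[-0.15 -0.03  0.  ]
[-0.15 -0.03  0.  ]
```

step_arm(
  plan=[
    {"dx": -0.19, "dy": -0.03, "az": 0.056, "gripper": 0},
    {"dx": -0.19, "dy": -0.03, "az": 0.056, "gripper": 0},
    {"dx": -0.19, "dy": -0.03, "az": 0.056, "gripper": 0},
    {"dx": -0.18, "dy": -0.03, "az": 0.056, "gripper": 0},
    {"dx": -0.18, "dy": -0.03, "az": 0.056, "gripper": 0},
    {"dx": -0.18, "dy": -0.03, "az": 0.056, "gripper": 0},
    {"dx": -0.18, "dy": -0.03, "az": 0.056, "gripper": 0},
    {"dx": -0.18, "dy": -0.03, "az": 0.056, "gripper": 0},
    {"dx": -0.17, "dy": -0.03, "az": 0.056, "gripper": 0},
    {"dx": -0.17, "dy": -0.03, "az": 0.056, "gripper": 0},
    {"dx": -0.17, "dy": -0.03, "az": 0.056, "gripper": 0},
    {"dx": -0.17, "dy": -0.03, "az": 0.056, "gripper": 0},
    {"dx": -0.17, "dy": -0.03, "az": 0.056, "gripper": 0},
    {"dx": -0.16, "dy": -0.03, "az": 0.056, "gripper": 0},
    {"dx": -0.16, "dy": -0.03, "az": 0.056, "gripper": 0},
    {"dx": -0.16, "dy": -0.03, "az": 0.056, "gripper": 0},
    {"dx": -0.16, "dy": -0.03, "az": 0.056, "gripper": 0},
    {"dx": -0.16, "dy": -0.03, "az": 0.056, "gripper": 0},
    {"dx": -0.15, "dy": -0.03, "az": 0.056, "gripper": 0},
    {"dx": -0.15, "dy": -0.03, "az": 0.056, "gripper": 0},
  ],
)

```text
invalid input
```

step_arm(
  plan=[
    {"gripper": 0},
    {"gripper": 0},
  ],
)

```text
invalid input
```

```bash
python3 - <<'E'
from h import *
from cell import ctrl
s=ctrl.read_state();print(s['clock'],s['eef_pos'],s['tool_rot'],s['width'],s['force'],s['qpos'])
d=ctrl.get_image('wrist');d['TT']=tool(s)@d['T_tool_cam'];np.savez('w1.npz',**d)
cv2.imwrite('pics/w1.png',cv2.resize(d['color'][:,:,::-1],None,fx=1.4,fy=1.4,interpolation=cv2.INTER_CUBIC))
E
```

```text
0.15 [154.24 630.98 249.31] [-3.14 -0.    2.9 ] 85.49348792876962 [0.17 0.19 0.44] [-1.4   0.63  0.04  1.52 -0.03  1.   -0.02]
```

View pics/w1.png

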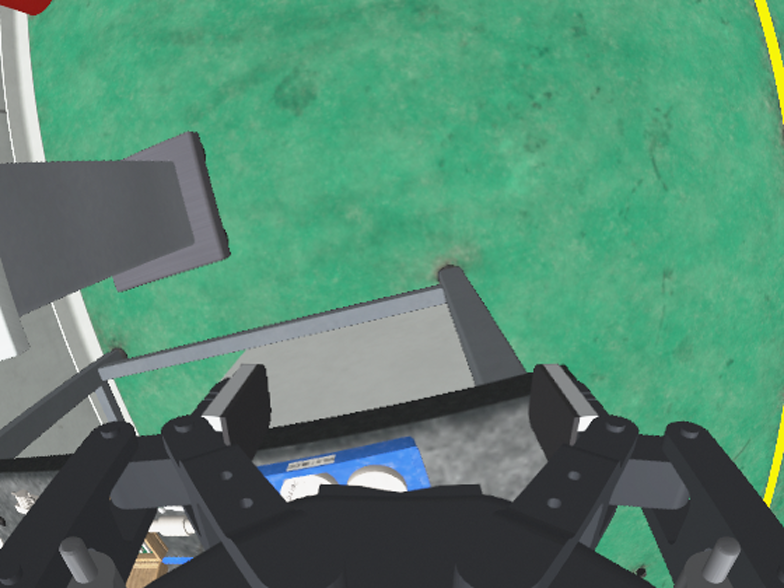

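step_arm(
  plan=[
    {"dx": -0.19, "dy": -0.03, "dz": 0, "ax": 0, "ay": 0, "az": 0.056, "gripper": 0},
    {"dx": -0.19, "dy": -0.03, "dz": 0, "ax": 0, "ay": 0, "az": 0.056, "gripper": 0},
    {"dx": -0.19, "dy": -0.03, "dz": 0, "ax": 0, "ay": 0, "az": 0.056, "gripper": 0},
    {"dx": -0.18, "dy": -0.03, "dz": 0, "ax": 0, "ay": 0, "az": 0.056, "gripper": 0},
    {"dx": -0.18, "dy": -0.03, "dz": 0, "ax": 0, "ay": 0, "az": 0.056, "gripper": 0},
    {"dx": -0.18, "dy": -0.03, "dz": 0, "ax": 0, "ay": 0, "az": 0.056, "gripper": 0},
    {"dx": -0.18, "dy": -0.03, "dz": 0, "ax": 0, "ay": 0, "az": 0.056, "gripper": 0},
    {"dx": -0.18, "dy": -0.03, "dz": 0, "ax": 0, "ay": 0, "az": 0.056, "gripper": 0},
    {"dx": -0.17, "dy": -0.03, "dz": 0, "ax": 0, "ay": 0, "az": 0.056, "gripper": 0},
    {"dx": -0.17, "dy": -0.03, "dz": 0, "ax": 0, "ay": 0, "az": 0.056, "gripper": 0},
  ],
)

```text
clock: 1.45
eef_pos: [529.4, 251.3, 249.9]
tool_rot: [3.141, 0.0, 2.019]
force: [0.4, 0.1, 0.1]
width: 0.0
gripper_force: 0.0
```

step_arm(
  plan=[
    {"dx": -0.17, "dy": -0.03, "dz": 0, "ax": 0, "ay": 0, "az": 0.056, "gripper": 0},
    {"dx": -0.17, "dy": -0.03, "dz": 0, "ax": 0, "ay": 0, "az": 0.056, "gripper": 0},
    {"dx": -0.17, "dy": -0.03, "dz": 0, "ax": 0, "ay": 0, "az": 0.056, "gripper": 0},
    {"dx": -0.16, "dy": -0.03, "dz": 0, "ax": 0, "ay": 0, "az": 0.056, "gripper": 0},
    {"dx": -0.16, "dy": -0.03, "dz": 0, "ax": 0, "ay": 0, "az": 0.056, "gripper": 0},
    {"dx": -0.16, "dy": -0.03, "dz": 0, "ax": 0, "ay": 0, "az": 0.056, "gripper": 0},
    {"dx": -0.16, "dy": -0.03, "dz": 0, "ax": 0, "ay": 0, "az": 0.056, "gripper": 0},
    {"dx": -0.16, "dy": -0.03, "dz": 0, "ax": 0, "ay": 0, "az": 0.056, "gripper": 0},
    {"dx": -0.15, "dy": -0.03, "dz": 0, "ax": 0, "ay": 0, "az": 0.056, "gripper": 0},
    {"dx": -0.15, "dy": -0.03, "dz": 0, "ax": 0, "ay": 0, "az": 0.056, "gripper": 0},
    {"dx": 0, "dy": 0, "dz": 0, "ax": 0, "ay": 0, "az": 0, "gripper": 0},
    {"dx": 0, "dy": 0, "dz": 0, "ax": 0, "ay": 0, "az": 0, "gripper": 0},
  ],
)

```text
clock: 2.95
eef_pos: [472.6, -218.0, 249.9]
tool_rot: [-3.141, -0.001, 1.143]
force: [0.1, 0.7, -0.3]
width: 0.0
gripper_force: 0.0
```

```bash
python3 - <<'E'
from h import *
from cell import ctrl
s=ctrl.read_state();print(s['clock'],s['eef_pos'],s['tool_rot'],s['width'],s['force'],s['qpos'])
d=ctrl.get_image('wrist');d['TT']=tool(s)@d['T_tool_cam'];np.savez('w2.npz',**d)
cv2.imwrite('pics/w2.png',cv2.resize(d['color'][:,:,::-1],None,fx=1.4,fy=1.4,interpolation=cv2.INTER_CUBIC))
E
```

```text
2.95 [ 472.64 -218.03  249.89] [-3.14 -0.    1.14] 0.020329316066024183 [ 0.14  0.7  -0.26] [ 0.02  0.49  0.53  1.89 -0.33  0.85  0.29]
```

View pics/w2.png

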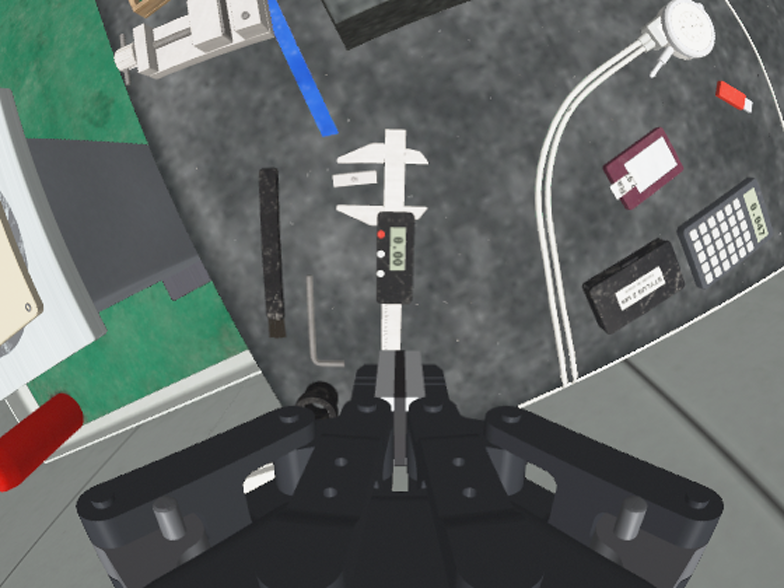

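```bash
cat >> h.py <<'E'
def meas(d):
    """caliper axis angle, beam centre line, slide-end and jaw/block edges, from a wrist picture"""
    g=cv2.cvtColor(d['color'],cv2.COLOR_RGB2GRAY).astype(float)
    return g
E
python3 - <<'E'
from h import *
d=np.load('w2.npz');g=meas(d);T=d['TT']
L=[];Rr=[]
for v in list(range(100,104))+list(range(117,144))+list(range(222,246)):
    row=g[v,262:302];w=np.where(row>120)[0]
    print(v,w.min()+262,w.max()+262,end='; ')
print()
for u in (272,279,286): print(u,g[145:160,u].astype(int),g[205:228,u].astype(int))
for u in(250,258): print(u,g[95:165,u].astype(int))
# fingertip
rz=d['range_z'];K=d['T_tool_cam']
for v in(245,250,252,254,258,265):
    for u in(275,285,295):
        a=np.array([(u-d['cx'])/d['fx'],(v-d['cy'])/d['fy']]);r=np.hypot(*a);ray=np.r_[a/r*np.tan(r),1]
        print(v,u,g[v,u],(K[:3,:3]@(ray*rz[v,u])+K[:3,3]))
E
```

```text
100 275 289; 101 275 289; 102 264 289; 103 262 289; 117 275 301; 118 275 289; 119 274 289; 120 274 289; 121 265 289; 122 262 289; 123 262 289; 124 262 289; 125 262 289; 126 262 289; 127 262 289; 128 262 289; 129 262 289; 130 262 288; 131 262 288; 132 274 288; 133 274 288; 134 274 288; 135 274 288; 136 274 288; 137 274 288; 138 274 288; 139 274 288; 140 274 292; 141 274 288; 142 274 288; 143 274 288; 222 272 286; 223 272 286; 224 272 286; 225 272 286; 226 272 286; 227 272 286; 228 272 286; 229 272 286; 230 272 286; 231 272 286; 232 272 286; 233 272 286; 234 272 286; 235 272 285; 236 272 286; 237 272 286; 238 272 286; 239 272 286; 240 272 286; 241 272 286; 242 272 286; 243 272 286; 244 272 286; 245 272 285; 
272 [ 94  95 233 236 236 230 132  75  73  70  68  63  59  58  57] [ 53  54  55  55  55  52  54  54  58  67  72  66 151 151 149 147 147 144
 143 142 143 144 145]
279 [241 240 240 239 241 232  89  60  59  58  59  61  65  61  57] [ 65  59  54  56  54  53  58  57  56  57  55  57 207 240 240 241 239 238
 238 237 238 238 238]
286 [240 240 239 239 239 232 136  63  64  62  62  66  71  66  
[... 591 characters left out ...]
 99 102 131 236 236
 237 237 238 240 240 238 236 235 218 120  89  88  92  95  99 103]
245 275 238.0 [-73.07 -11.08 242.5 ]
245 285 225.0 [-72.91   0.97 242.15]
245 295 98.0 [-75.5   13.23 248.94]
250 275 140.0 [11.82 -3.66 13.59]
250 285 76.0 [11.6   0.89 14.17]
250 295 105.0 [11.65  5.44 14.02]
252 275 117.0 [11.21 -3.64 12.68]
252 285 35.0 [11.29  0.89 12.51]
252 295 117.0 [11.51  5.39 11.94]
254 275 117.0 [11.34 -3.56  9.98]
254 285 36.0 [11.5   0.89  9.63]
254 295 117.0 [11.68  5.3   9.18]
258 275 118.0 [11.48 -3.42  5.13]
258 285 35.0 [11.26  0.89  5.65]
258 295 117.0 [11.44  5.19  5.22]
265 275 117.0 [11.43 -3.21 -2.09]
265 285 35.0 [11.    0.88 -1.11]
265 295 117.0 [11.72  4.96 -2.71]
```

```bash
python3 - <<'E'
from h import *
d=np.load('w2.npz');g=meas(d);T=d['TT'];K=d['T_tool_cam']
for z in(15,17,19,21):
    c=np.linalg.inv(K)@[11.2,-3.6,z,1];c=c[:3];th=np.arctan2(np.hypot(c[0],c[1]),c[2]);print(z,d['cy']+d['fy']*th*c[1]/np.hypot(c[0],c[1]),d['cx']+d['fx']*th*c[0]/np.hypot(c[0],c[1]))
print(g[243:252,274],g[243:252,278])
F=lambda u,v,z:cast(d,u,v,z,T,True)
# beam edge mid points (edges at half pixel)
a=[(F(273.5,v,7.5)+F(288.5,v,7.5))/2 for v in range(134,144)]
b=[(F(271.5,v,7.5)+F(286.3,v,7.5))/2 for v in range(222,244)]
A=np.mean(a,0);B=np.mean(b,0);e=(A-B)[:2];e/=np.hypot(*e);yaw=np.arctan2(-e[0],e[1]);print('beam',A,B,'yaw',yaw)
n=np.array([e[1],-e[0]]) # caliper +x
def loc(p):p=p[:2]-B[:2];return np.array([p@n+10,p@e])
print('widths',loc(F(271.5,230,7.5)),loc(F(286.5,230,7.5)))
print('end',loc(F(279,216.6,12.6)),'front',loc(F(279,150.6,12.6)))
for u in(250,258):
    print(u,[loc(F(u,v,7.5)) for v in((107.8,115.6,146.5,) if u==250 else(105,115.7,146))],'block',[loc(F(u,v,9))for v in((122.8,131.7)if u==250 else(121.7,131))])
print('TCP',loc(T[:2,:0]if 0 else (T@np.linalg.inv(K))[:3,3]))
E
```

```text
15 250.11528015827457 275.2311353870788
17 248.5227643831297 275.35247670281035
19 246.9688754601667 275.47098462357116
21 245.45229370799512 275.5867518032098
[240. 236. 238. 236. 222. 239. 229. 140. 118.] [241. 241. 240. 240. 241. 240. 235. 143. 117.]
beam [ 491.45 -167.91    7.5 ] [ 443.25 -267.23    7.5 ] yaw -0.45182918546558776
widths [1.17 2.95] [18.95  3.41]
end [ 9.79 21.15] front [ 8.17 97.04]
250 [array([-25.37, 144.57]), array([-25.2 , 135.73]), array([-24.68, 100.75])] block [array([-24.89, 127.57]), array([-24.74, 117.54])]
258 [array([-16.48, 147.78]), array([-16.23, 135.67]), array([-15.64, 101.43])] block [array([-15.97, 128.87]), array([-15.79, 118.41])]
TCP [14.96 57.09]
```

step_arm(
  plan=[
    {"dx": 0, "dy": 0, "dz": 0, "ax": 0, "ay": 0, "az": 0.015, "gripper": 0},
    {"dx": -0.09, "dy": -0.009, "dz": 0, "ax": 0, "ay": 0, "az": 0, "gripper": 0},
    {"dx": -0.087, "dy": -0.008, "dz": 0.1, "ax": 0, "ay": 0, "az": 0, "gripper": 0},
    {"dx": 0, "dy": 0, "dz": 0.18, "ax": 0, "ay": 0, "az": 0, "gripper": 0},
    {"dx": 0, "dy": 0, "dz": 0.18, "ax": 0, "ay": 0, "az": 0, "gripper": 0},
    {"dx": 0, "dy": 0, "dz": 0.15, "ax": 0, "ay": 0, "az": 0, "gripper": 0},
    {"dx": 0, "dy": 0, "dz": 0.1, "ax": 0, "ay": 0, "az": 0, "gripper": 0},
    {"dx": 0, "dy": 0, "dz": 0, "ax": 0, "ay": 0, "az": 0, "gripper": 0},
    {"dx": 0, "dy": 0, "dz": 0, "ax": 0, "ay": 0, "az": 0, "gripper": 0},
  ],
)

```text
clock: 4.12
eef_pos: [445.3, -264.3, 37.8]
tool_rot: [3.14, 0.0, 1.119]
force: [-0.4, -0.5, 0.1]
width: -0.1
gripper_force: 0.0
```

```bash
python3 - <<'E'
from h import *
from cell import ctrl
s=ctrl.read_state();print(s['clock'],s['eef_pos'],s['tool_rot'],s['force'])
d=ctrl.get_image('wrist');d['TT']=tool(s)@d['T_tool_cam'];np.savez('w3.npz',**d)
t=ctrl.get_image('scene');np.savez('s3.npz',**t)
c=np.linalg.inv(t['T'])@np.r_[s['eef_pos'],1];u=int(t['cx']+t['fx']*c[0]/c[2]);v=int(t['cy']+t['fy']*c[1]/c[2]);print(u,v)
a=d['color'][150:300,180:380];b=t['color'][max(v-75,0):v+75,max(u-100,0):u+100]
f=lambda x:cv2.resize(x,(800,600) if 0 else (400,300),interpolation=cv2.INTER_CUBIC)
cv2.imwrite('pics/m3.png',np.hstack([f(a),f(b)])[:,:,::-1])
E
```

```text
4.125 [ 445.3  -264.32   37.81] [3.14 0.   1.12] [-0.43 -0.49  0.07]
295 192
```

View pics/m3.png

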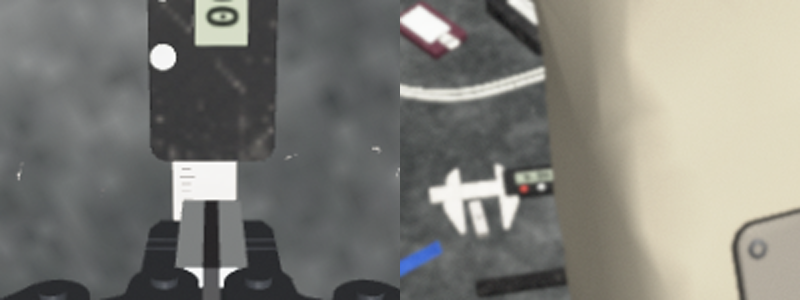

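```bash
cat >> h.py <<'E'
def wpts(d,u,v):
    """tool-frame points from wrist range image"""
    a=np.stack([(u-d['cx'])/d['fx'],(v-d['cy'])/d['fy']],-1);r=np.hypot(a[...,0],a[...,1])[...,None]
    c=np.concatenate([a/r*np.tan(r),np.ones_like(r)],-1)*d['range_z'][v,u][...,None]
    K=d['T_tool_cam'];return c@K[:3,:3].T+K[:3,3]
E
python3 - <<'E'
from h import *
d=np.load('w3.npz');g=meas(d)
for v in range(226,256,2):
    u=np.arange(272,296,4);print(v,g[v,u].astype(int),wpts(d,u,np.full_like(u,v))[:,[0,2]].round(1).tolist())
u,v=np.meshgrid(np.arange(255,310),np.arange(150,225));m=g[v,u]<70
p=wpts(d,u[m],v[m]);print('case top z',np.median(p[:,2]),p[:,1].min(),p[:,1].max())
u,v=np.meshgrid(np.arange(190,240),np.arange(150,225));p=wpts(d,u,v).reshape(-1,3);A=np.c_[p[:,:2],np.ones(len(p))];print('table plane',np.linalg.lstsq(A,p[:,2],rcond=None)[0])
E
```

```text
226 [62 68 60 64 65 61] [[19.3, 26.3], [19.8, 24.6], [20.0, 24.1], [19.7, 25.0], [19.4, 25.9], [20.0, 24.2]]
228 [63 70 62 63 73 64] [[18.6, 25.2], [18.5, 25.6], [18.6, 25.4], [18.7, 24.9], [18.5, 25.7], [18.7, 24.9]]
230 [127 130 124 124 132 126] [[17.7, 25.0], [17.3, 26.2], [17.5, 25.6], [17.4, 25.9], [17.7, 25.1], [17.2, 26.3]]
232 [245 244 244 244 244 245] [[15.2, 29.2], [15.1, 29.7], [14.8, 30.6], [14.8, 30.6], [15.0, 29.9], [14.8, 30.4]]
234 [187 244 244 244 244 244] [[13.8, 30.3], [14.0, 29.8], [13.5, 31.1], [13.9, 29.9], [14.0, 29.7], [13.5, 31.2]]
236 [245 244 245 245 244 244] [[12.4, 31.3], [12.7, 30.5], [12.8, 30.1], [13.0, 29.7], [12.9, 30.0], [12.5, 31.0]]
238 [192 189 245 245 245 244] [[11.4, 31.2], [11.8, 30.1], [11.6, 30.4], [11.7, 30.3], [11.7, 30.3], [11.6, 30.6]]
240 [243 244 244 244 244 244] [[10.7, 30.2], [10.6, 30.3], [10.8, 29.8], [10.3, 31.3], [10.6, 30.3], [10.5, 30.5]]
242 [227 244 243 243 243 244] [[9.6, 30.1], [9.3, 31.0], [9.5, 30.3], [9.5, 30.5], [9.4, 30.6], [9.1, 31.5]]
244 [242 244 243 243 243 243] [[8.9, 29.2], [8.5, 30.2], [8.4, 30.4], [8.5, 30.2], [8.7, 29.8], [8.4, 30.4]]
246 [242 244 244 243 243 243] [[7.4, 30.1], [7.6, 29.8], [7.2, 30.7], [7.2, 30.7], [7.1, 30.9], [7.3, 30.6]]
248 [241 242 243 243 243 243] [[5.8, 31.4], [6.3, 30.2], [6.3, 30.3], [6.6, 29.5], [5.8, 31.5], [6.0, 30.9]]
250 [151 153 154  92  98 152] [[11.6, 14.1], [11.4, 14.6], [11.4, 14.8], [11.6, 14.2], [11.5, 14.6], [11.8, 13.7]]
252 [128 127 128  39  59 128] [[11.5, 12.1], [11.4, 12.2], [11.8, 11.3], [11.8, 11.3], [11.8, 11.2], [10.7, 14.1]]
254 [128 128 128  39  56 128] [[11.5, 9.7], [11.4, 9.9], [11.1, 10.7], [11.3, 10.1], [11.6, 9.4], [11.9, 8.8]]
case top z 25.21766837134396 -14.796363302164906 12.35831511395547
table plane [-0.08 -0.22 32.58]
```

step_arm(
  plan=[
    {"dx": 0, "dy": 0, "dz": 0.02, "ax": 0, "ay": 0, "az": 0, "gripper": 0},
    {"dx": 0, "dy": 0, "dz": 0.0127, "ax": 0, "ay": 0, "az": 0, "gripper": 0},
    {"dx": 0, "dy": 0, "dz": 0, "ax": 0, "ay": 0, "az": 0, "gripper": 0},
    {"dx": 0, "dy": 0, "dz": 0, "ax": 0, "ay": 0, "az": 0, "gripper": 0},
  ],
)

```text
clock: 4.72
eef_pos: [444.5, -264.3, 27.2]
tool_rot: [-3.142, 0.0, 1.119]
force: [-0.1, -0.2, 0.1]
width: -0.2
gripper_force: 0.0
```

step_arm(
  plan=[
    {"dx": 0.005, "dy": 0, "dz": 0, "ax": 0, "ay": 0, "az": 0, "gripper": 0},
    {"dx": 0.005, "dy": 0, "dz": 0, "ax": 0, "ay": 0, "az": 0, "gripper": 0},
    {"dx": 0.005, "dy": 0, "dz": 0, "ax": 0, "ay": 0, "az": 0, "gripper": 0},
    {"dx": 0.004, "dy": 0, "dz": 0, "ax": 0, "ay": 0, "az": 0, "gripper": 0},
    {"dx": 0.004, "dy": 0, "dz": 0, "ax": 0, "ay": 0, "az": 0, "gripper": 0},
    {"dx": 0.004, "dy": 0, "dz": 0, "ax": 0, "ay": 0, "az": 0, "gripper": 0},
    {"dx": 0, "dy": 0, "dz": 0, "ax": 0, "ay": 0, "az": 0, "gripper": 0},
  ],
)

```text
clock: 5.6
eef_pos: [448.1, -256.8, 27.2]
tool_rot: [-3.142, -0.0, 1.119]
force: [-0.6, -0.4, 0.4]
width: -0.4
gripper_force: 0.0
```

```bash
python3 - <<'E'
from h import *
from cell import ctrl
s=ctrl.read_state();print(s['clock'],s['eef_pos'],s['tool_rot'],s['force'])
d=ctrl.get_image('wrist');d['TT']=tool(s)@d['T_tool_cam'];np.savez('w4.npz',**d)
a=d['color'][40:280,180:380]
cv2.imwrite('pics/m4.png',cv2.resize(a,None,fx=2.5,fy=2.5,interpolation=cv2.INTER_CUBIC)[:,:,::-1])
g=meas(d);print(g[218:256:1,276].astype(int),g[218:256,292].astype(int))
E
```

```text
5.6 [ 448.13 -256.77   27.18] [-3.14 -0.    1.12] [-0.6  -0.35  0.39]
[ 55  55  57  56  56  57  59  56  57  55  55  54  55  54  52  54  57  61
  62  58  56  54  53  52  54  61  67  69  69  67  85 148 140 118 118 118
 118 118] [ 55  55  53  53  55  55  57  56  56  56  56  57  57  56  54  54  55  56
  56  55  55  56  58  59  58  58  58  59  63  65 108 203 140 118 118 118
 118 117]
```

View pics/m4.png

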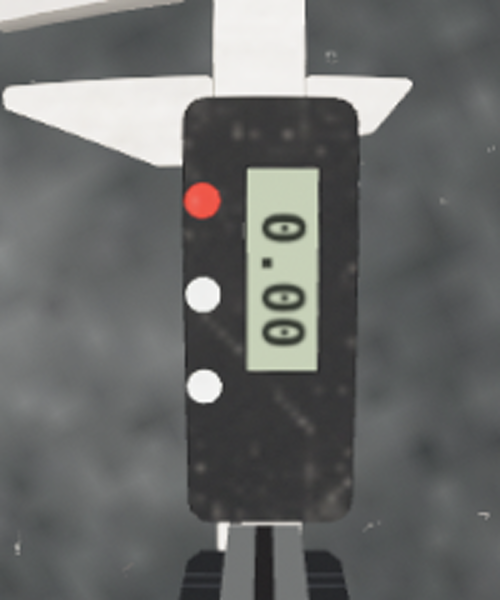

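```bash
cat >> h.py <<'E'
B=np.array([443.25,-267.23]);yaw=-0.4518;e=np.array([-np.sin(yaw),np.cos(yaw)]);n=np.array([e[1],-e[0]])
def loc(p):p=p[:2]-B;return np.array([p@n+10,p@e])
E
python3 - <<'E'
from h import *
for f in('w3.npz','w4.npz'):
    d=np.load(f);T=d['TT'];g=meas(d);F=lambda u,v,z:loc(cast(d,u,v,z,T,True))
    def edges(u,a,b,up):
        c=g[a:b,u];k=np.where((c[:-1]<150)&(c[1:]>=150) if up else (c[:-1]>=150)&(c[1:]<150))[0]
        return [a+i+(150-c[i])/(c[i+1]-c[i]) for i in k]
    print(f,'TCP',loc((T@np.linalg.inv(d['T_tool_cam']))[:3,3]))
    print(' end',[F(276,v,12.6) for v in edges(276,200,251,True)])
    for u in(215,230,240): print(' jaw edges',[F(u,v,7.5) for v in edges(u,20,120,True)],'falling',[F(u,v,7.5) for v in edges(u,20,120,False)])
E
```

```text
w3.npz TCP [10.57  3.51]
 end [array([ 7.12, 21.02])]
 jaw edges [array([-21.79, 101.17])] falling [array([-22.01, 115.41]), array([-21.73,  90.59])]
 jaw edges [array([-14.53, 101.16])] falling [array([-14.73, 116.18]), array([-14.49,  87.46])]
 jaw edges [array([ -9.76, 101.11])] falling [array([ -9.94, 116.74]), array([-9.72, 85.43])]
w4.npz TCP [ 9.82 11.54]
 end []
 jaw edges [array([-20.68, 128.01]), array([-20.5 , 121.12]), array([-20.25, 103.79])] falling [array([-20.55, 123.15]), array([-20.4 , 116.06]), array([-20.24,  92.72])]
 jaw edges [array([-13.5 , 103.81])] falling [array([-13.63, 116.66]), array([-13.49,  89.81])]
 jaw edges [array([ -9.06, 103.68])] falling [array([ -9.17, 116.89]), array([-9.06, 87.95])]
```

step_arm(
  plan=[
    {"dx": 0.004, "dy": 0, "dz": 0, "ax": 0, "ay": 0, "az": 0, "gripper": 0},
    {"dx": 0.006, "dy": 0, "dz": 0, "ax": 0, "ay": 0, "az": 0, "gripper": 0},
    {"dx": 0.006, "dy": 0, "dz": 0, "ax": 0, "ay": 0, "az": 0, "gripper": 0},
    {"dx": 0.006, "dy": 0, "dz": 0, "ax": 0, "ay": 0, "az": 0, "gripper": 0},
    {"dx": 0.006, "dy": 0, "dz": 0, "ax": 0, "ay": 0, "az": 0, "gripper": 0},
    {"dx": 0.006, "dy": 0, "dz": 0, "ax": 0, "ay": 0, "az": 0, "gripper": 0},
    {"dx": 0.006, "dy": 0, "dz": 0, "ax": 0, "ay": 0, "az": 0, "gripper": 0},
    {"dx": 0.006, "dy": 0, "dz": 0, "ax": 0, "ay": 0, "az": 0, "gripper": 0},
    {"dx": 0.006, "dy": 0, "dz": 0, "ax": 0, "ay": 0, "az": 0, "gripper": 0},
    {"dx": 0.004, "dy": 0, "dz": 0, "ax": 0, "ay": 0, "az": 0, "gripper": 0},
    {"dx": 0, "dy": 0, "dz": 0, "ax": 0, "ay": 0, "az": 0, "gripper": 0},
  ],
)

```text
clock: 7.02
eef_pos: [455.5, -241.6, 27.2]
tool_rot: [-3.142, -0.0, 1.119]
force: [0.9, 0.2, 0.4]
width: 0.1
gripper_force: 0.0
```

```bash
cat > look.py <<'E'
import sys
from h import *
from cell import ctrl
s=ctrl.read_state();print(s['clock'],s['eef_pos'],s['tool_rot'],s['force'])
d=ctrl.get_image('wrist');d['TT']=tool(s)@d['T_tool_cam'];np.savez(sys.argv[1]+'.npz',**d)
T=d['TT'];g=meas(d);F=lambda u,v,z:loc(cast(d,u,v,z,T,True))
def edges(u,a,b,t=150):
    c=g[a:b,u];k=np.where((c[:-1]<t)!=(c[1:]<t))[0]
    return [a+i+(t-c[i])/(c[i+1]-c[i]) for i in k]
print('TCP',loc((T@np.linalg.inv(d['T_tool_cam']))[:3,3]))
for u in range(205,246,8): print(u,np.array([F(u,v,7.5) for v in edges(u,0,120)]).round(1).tolist())
a=d['color'][0:150,180:380]
cv2.imwrite('pics/'+sys.argv[1]+'.png',cv2.resize(a,None,fx=4,fy=4,interpolation=cv2.INTER_CUBIC)[:,:,::-1])
E
python3 look.py w5
```

```text
7.025 [ 455.5  -241.6    27.17] [-3.14 -0.    1.12] [0.87 0.2  0.37]
TCP [ 9.83 28.4 ]
205 [[-25.3, 144.0], [-25.0, 134.7], [-24.9, 130.8], [-24.8, 111.6]]
213 [[-21.6, 145.6], [-21.3, 134.8], [-21.3, 130.8], [-21.1, 110.0]]
221 [[-18.0, 147.3], [-17.7, 134.7], [-17.6, 130.7], [-17.5, 108.5]]
229 [[-14.4, 148.7], [-14.1, 134.8], [-14.0, 130.8], [-13.9, 107.0]]
237 [[-10.8, 150.3], [-10.5, 134.7], [-10.5, 130.8], [-10.4, 105.5]]
245 [[-7.2, 151.3], [-7.0, 134.7], [-6.9, 130.8], [-6.8, 104.3]]
```

View pics/w5.png

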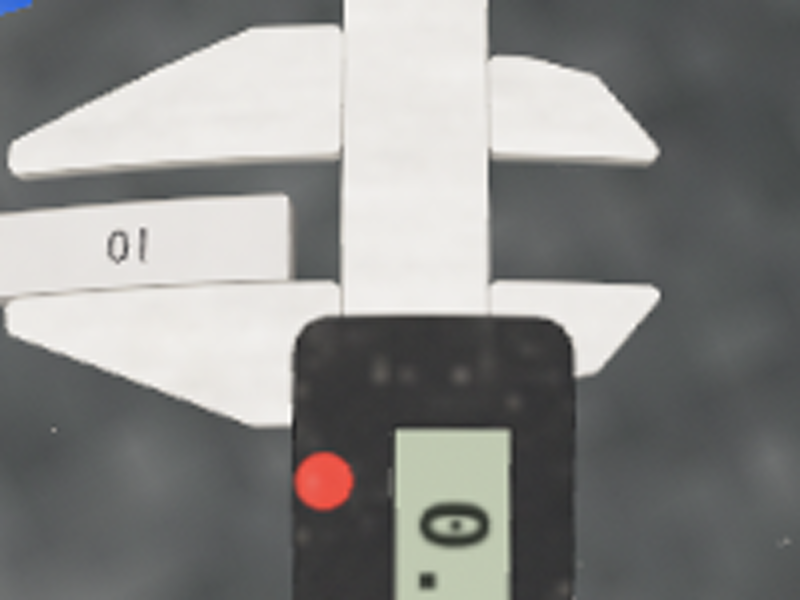

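step_arm(
  plan=[
    {"dx": 0.003, "dy": 0, "dz": 0, "ax": 0, "ay": 0, "az": 0, "gripper": 0},
    {"dx": 0.004, "dy": 0, "dz": 0, "ax": 0, "ay": 0, "az": 0, "gripper": 0},
    {"dx": 0.004, "dy": 0, "dz": 0, "ax": 0, "ay": 0, "az": 0, "gripper": 0},
    {"dx": 0.002, "dy": 0, "dz": 0, "ax": 0, "ay": 0, "az": 0, "gripper": 0},
    {"dx": 0, "dy": 0, "dz": 0, "ax": 0, "ay": 0, "az": 0, "gripper": 0},
    {"dx": 0, "dy": 0, "dz": 0, "ax": 0, "ay": 0, "az": 0, "gripper": 0},
  ],
)

```text
clock: 7.82
eef_pos: [457.1, -238.1, 27.2]
tool_rot: [-3.141, -0.0, 1.119]
force: [0.5, 0.0, 0.2]
width: 0.1
gripper_force: 0.0
```

```bash
python3 look.py w6; python3 - <<'E'
from h import *
for f in('w5','w6'):
    g=meas(np.load(f+'.npz'))
    for u in(205,221,237,250):print(f,u,g[36:58,u].astype(int))
    print(g[34:42,315].astype(int),g[60:90,315].astype(int))
E
```

```text
7.825 [ 457.13 -238.12   27.16] [-3.14 -0.    1.12] [0.46 0.01 0.23]
TCP [ 9.78 32.25]
205 [[-25.2, 144.0], [-24.8, 115.4]]
213 [[-21.5, 145.7], [-21.2, 113.8]]
221 [[-17.9, 147.2], [-17.6, 112.3]]
229 [[-14.3, 148.9], [-14.0, 110.8]]
237 [[-10.7, 150.2], [-10.4, 109.4]]
245 [[-7.2, 151.5], [-6.9, 108.1]]
w5 205 [232 233 233 234 234 209 166 119  97  98  98  99 100 101 102 194 229 229
 229 229 229 229]
w5 221 [235 235 235 235 190 161 109  93  93  91  90  89  89  87 205 229 229 229
 229 229 229 229]
w5 237 [236 235 235 196 168 116  99  98  97  97  98  97  98 199 230 230 230 230
 230 230 229 230]
w5 250 [235 236 230 175 139 104 106 107 108 110 111 112 162 226 229 229 229 229
 229 228 229 228]
[237 238 238 238 221 168 118  88] [101 101 101 100  97  96  94  92  91  90 179 232 234 234 234 235 235 235
 227 147  55  57  57  56  56  59  60  62  60  58]
w6 205 [233 232 231 230 230 230 230 231 232 232 234 234 234 212 165 194 229 229
 229 229 229 229]
w6 221 [233 233 232 232 232 232 234 234 235 235 235 234 201 165 206 229 229 229
 229 229 229 228]
w6 237 [233 231 232 233 235 236 237 237 236 235 234 210 169 198 229 229 229 230
 230 229 229 230]
w6 250 [232 232 233 234 235 235 235 235 236 236 233 173 181 226 229 229 229 229
 228 229 228 228]
[234 232 230 230 232 233 234 236] [ 96  96  97  98  98  98  98  99 100 101 168 231 234 234 234 234 235 235
 230 156  55  58  57  57  56  59  61  61  60  58]
```

step_arm(
  plan=[
    {"dx": 0.001, "dy": 0, "dz": 0, "ax": 0, "ay": 0, "az": 0, "gripper": 0},
    {"dx": 0.001, "dy": 0, "dz": 0, "ax": 0, "ay": 0, "az": 0, "gripper": 0},
    {"dx": 0.001, "dy": 0, "dz": 0, "ax": 0, "ay": 0, "az": 0, "gripper": 0},
    {"dx": 0, "dy": 0, "dz": 0, "ax": 0, "ay": 0, "az": 0, "gripper": 0},
    {"dx": 0, "dy": 0, "dz": 0, "ax": 0, "ay": 0, "az": 0, "gripper": 0},
    {"dx": 0, "dy": 0, "dz": 0, "ax": 0, "ay": 0, "az": 0, "gripper": 0},
  ],
)

```text
clock: 8.62
eef_pos: [457.5, -237.5, 27.2]
tool_rot: [-3.142, 0.0, 1.119]
force: [-0.5, 0.4, 0.6]
width: -0.1
gripper_force: 0.3
```

```bash
cat > px.py <<'E'
import sys
from h import *
g=meas(np.load(sys.argv[1]+'.npz'))
for u in(205,221,237,250):print(u,g[42:58,u].astype(int))
E
python3 look.py w7;python3 px.py w7
```

```text
8.625 [ 457.47 -237.51   27.17] [-3.14  0.    1.12] [-0.5   0.4   0.57]
TCP [ 9.82 32.95]
205 [[-25.1, 144.0], [-24.8, 116.0]]
213 [[-21.5, 145.7], [-21.1, 114.4]]
221 [[-17.8, 147.2], [-17.5, 112.9]]
229 [[-14.2, 148.7], [-13.9, 111.4]]
237 [[-10.7, 150.3], [-10.4, 110.0]]
245 [[-7.1, 151.3], [-6.8, 108.8]]
205 [230 230 230 231 232 233 234 235 232 191 225 229 229 229 229 229]
221 [233 233 234 235 235 235 235 232 201 226 229 229 229 229 229 228]
237 [235 236 238 237 236 235 232 196 226 229 229 230 230 230 229 230]
250 [235 235 235 235 236 235 218 219 229 229 229 229 229 229 228 228]
```

step_arm(
  plan=[
    {"dx": 0.0005, "dy": 0, "dz": 0, "ax": 0, "ay": 0, "az": 0, "gripper": 0},
    {"dx": 0.0005, "dy": 0, "dz": 0, "ax": 0, "ay": 0, "az": 0, "gripper": 0},
    {"dx": 0.0005, "dy": 0, "dz": 0, "ax": 0, "ay": 0, "az": 0, "gripper": 0},
    {"dx": 0, "dy": 0, "dz": 0, "ax": 0, "ay": 0, "az": 0, "gripper": 0},
    {"dx": 0, "dy": 0, "dz": 0, "ax": 0, "ay": 0, "az": 0, "gripper": 0},
  ],
)

```text
clock: 9.3
eef_pos: [457.7, -237.2, 27.2]
tool_rot: [3.142, 0.0, 1.119]
force: [-0.3, -1.7, 0.1]
width: -0.1
gripper_force: 0.6
```

```bash
cat > px.py <<'E'
import sys
from h import *
d=np.load(sys.argv[1]+'.npz');g=meas(d);T=d['TT']
for u in(205,221,237,250):print(u,g[42:58,u].astype(int))
def ed(c,t=150):
    k=np.where((c[:-1]<t)!=(c[1:]<t))[0];return k+(t-c[k])/(c[k+1]-c[k])
# outer edge of fixed jaw & front (upper) rim of the case / lower edge of moving jaw, medians in local y
o=[ed(g[0:45,u])[0] for u in range(200,246)];m=[60+ed(g[60:115,u])[0] for u in range(200,246)]
f=[60+ed(g[60:100,u])[0] for u in range(270,296)]
L=lambda us,vs,z:np.mean([loc(cast(d,u,v,z,T,True))[1] for u,v in zip(us,vs)])
print('fixed outer',L(range(200,246),o,7.5),'moving outer',L(range(200,246),m,7.5),'pix',np.mean(o),np.mean(m),'case front pix',np.mean(f))
E
python3 look.py w8;for i in w5 w6 w7 w8; do python3 px.py $i|tail -1;done; python3 px.py w8
```

```text
9.3 [ 457.65 -237.2    27.18] [3.14 0.   1.12] [-0.29 -1.66  0.09]
TCP [ 9.85 33.31]
205 [[-25.1, 144.0], [-24.7, 116.3]]
213 [[-21.4, 145.6], [-21.1, 114.8]]
221 [[-17.8, 147.2], [-17.5, 113.3]]
229 [[-14.2, 148.7], [-13.9, 111.8]]
237 [[-10.6, 150.2], [-10.3, 110.3]]
245 [[-7.1, 151.5], [-6.8, 109.1]]
fixed outer 147.4182582476709 moving outer 109.99947448488467 pix 15.33969047060933 94.54559512864867 case front pix 78.29925979783567
fixed outer 147.48074917656587 moving outer 113.83954166478102 pix 22.891856413596546 94.56758443162563 case front pix 78.28155679180695
fixed outer 147.41945314873306 moving outer 114.19662049823323 pix 24.402925824153478 95.30517027966768 case front pix 78.25876461634611
fixed outer 147.46036928901555 moving outer 114.83027197577495 pix 25.03975377246352 94.70620686955696 case front pix 78.25342434499925
205 [229 230 230 231 232 232 234 235 235 205 225 229 229 229 229 229]
221 [233 233 233 235 235 235 235 235 211 226 229 229 229 229 229 228]
237 [234 235 237 237 237 236 235 209 226 230 229 230 230 230 230 230]
250 [235 235 235 236 236 236 225 220 229 229 229 229 229 229 228 229]
fixed outer 147.46036928901555 moving outer 114.83027197577495 pix 25.03975377246352 94.70620686955696 case front pix 78.25342434499925
```

```bash
cat > frc.py <<'E'
from h import *
from cell import ctrl
F=[]
for i in range(4):
    ctrl.get_image('wrist');s=ctrl.read_state();F.append(np.r_[s['force'][:2]@e,s['force'][:2]@n,loc(s['eef_pos'])])
print(np.array(F),np.mean(F,0))
E
python3 frc.py
```

```text
[[-1.62  0.57  9.83 33.27]
 [-1.95  0.7   9.84 33.3 ]
 [-1.32 -0.31  9.84 33.32]
 [-2.2  -0.63  9.85 33.33]] [-1.77  0.08  9.84 33.31]
```

step_arm(
  plan=[
    {"dx": 0.0005, "dy": 0, "dz": 0, "ax": 0, "ay": 0, "az": 0, "gripper": 0},
    {"dx": 0, "dy": 0, "dz": 0, "ax": 0, "ay": 0, "az": 0, "gripper": 0},
    {"dx": 0, "dy": 0, "dz": 0, "ax": 0, "ay": 0, "az": 0, "gripper": 0},
  ],
)

```text
clock: 9.93
eef_pos: [457.7, -236.9, 27.2]
tool_rot: [-3.142, 0.0, 1.119]
force: [-0.3, -1.0, -0.4]
width: 0.2
gripper_force: 0.6
```

```bash
python3 frc.py; python3 look.py w9|head -2;python3 px.py w9
```

```text
[[-1.91  0.6   9.86 33.57]
 [-1.85  0.14  9.82 33.55]
 [-1.39 -0.2   9.84 33.59]
 [-1.65 -0.08  9.83 33.59]] [-1.7   0.12  9.84 33.58]
10.125 [ 457.76 -236.94   27.19] [3.14 0.   1.12] [-0.8  -1.45  0.02]
TCP [ 9.83 33.59]
205 [229 230 230 231 231 232 234 234 235 205 225 229 229 229 229 229]
221 [233 232 233 235 236 235 235 235 211 226 229 229 229 229 229 229]
237 [234 236 237 238 237 236 235 209 225 229 230 229 229 229 230 230]
250 [235 235 235 235 236 236 224 220 229 229 229 229 229 228 229 228]
fixed outer 147.74160485828924 moving outer 115.08960907271799 pix 25.049722435702666 94.75289846980638 case front pix 78.25166903931583
```

```bash
python3 - <<'E'
from h import *
d=np.load('w9.npz');c=d['color'].astype(int)
m=((c[...,1]-c[...,2]>12)&(c[...,1]>150)).astype(np.uint8)
k,l,st,ce=cv2.connectedComponentsWithStats(m);i=1+np.argmax(st[1:,4]);print(st[i])
x,y,w,h=st[i][:4];P=cast(d,x+w/2-.5,y+h/2-.5,13,d['TT'],True)
Ti=np.linalg.inv(d['TT']@np.linalg.inv(d['T_tool_cam']));print(P,loc(P),'tool',(Ti@np.r_[P,1])[:3])
E
```

```text
[ 279  108   28   80 1722]
[ 486.61 -186.67   13.  ] [13.84 91.41] tool [57.82  4.   14.19]
```

step_arm(
  plan=[
    {"dx": -0.005, "dy": 0, "dz": 0, "ax": 0, "ay": 0, "az": 0, "gripper": 0},
    {"dx": -0.015, "dy": 0, "dz": 0, "ax": 0, "ay": 0, "az": 0, "gripper": 0},
    {"dx": 0, "dy": 0, "dz": -0.05, "ax": 0, "ay": 0, "az": 0, "gripper": 0},
    {"dx": 0, "dy": 0, "dz": -0.05, "ax": 0, "ay": 0, "az": 0, "gripper": 0},
    {"dx": 0, "dy": 0, "dz": 0, "ax": 0, "ay": 0, "az": 0, "gripper": 0},
    {"dx": 0, "dy": 0, "dz": 0, "ax": 0, "ay": 0, "az": 0, "gripper": 0},
  ],
)

```text
clock: 10.92
eef_pos: [455.4, -242.1, 57.5]
tool_rot: [3.141, -0.0, 1.119]
force: [0.8, -0.3, 0.3]
width: 0.1
gripper_force: 0.0
```

```bash
python3 look.py w10|head -2;python3 - <<'E'
from h import *
d=np.load('w10.npz');c=d['color'].astype(int)
m=((c[...,1]-c[...,2]>12)&(c[...,1]>150)).astype(np.uint8);m[:,:200]=0;m[:,360:]=0
k,l,st,ce=cv2.connectedComponentsWithStats(m);i=1+np.argmax(st[1:,4]);print(st[i])
x,y,w,h=st[i][:4];P=cast(d,x+w/2-.5,y+h/2-.5,13,d['TT'],True)
Ti=np.linalg.inv(d['TT']@np.linalg.inv(d['T_tool_cam']));print(P,loc(P),'tool',(Ti@np.r_[P,1])[:3])
E
```

```text
10.925 [ 455.39 -242.1    57.49] [ 3.14 -0.    1.12] [ 0.8  -0.27  0.27]
TCP [ 9.95 27.91]
[ 280  100   23   67 1189]
[ 486.58 -186.77   13.  ] [13.85 91.3 ] tool [63.38  3.9  44.51]
```

View pics/w10.png

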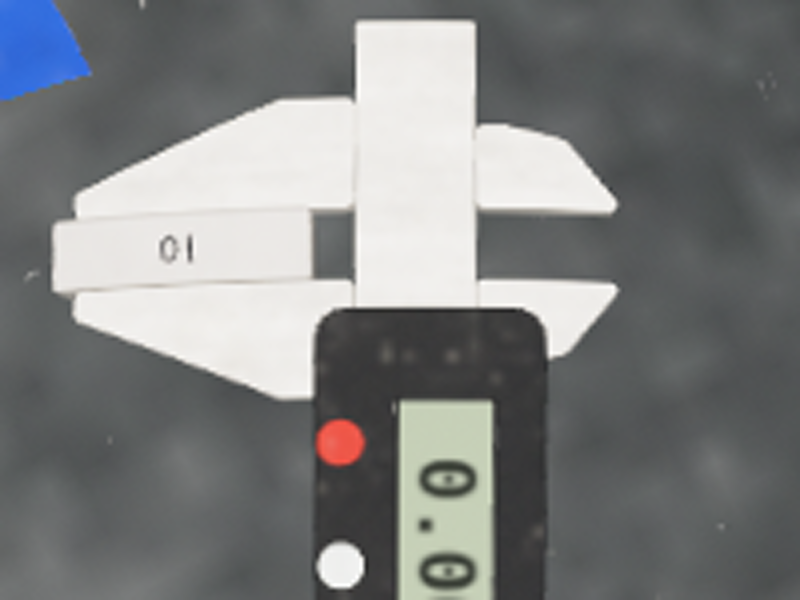

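step_arm(
  plan=[
    {"dx": 0.07, "dy": 0.004, "dz": 0, "ax": 0, "ay": 0, "az": 0, "gripper": 0},
    {"dx": 0.08, "dy": 0.004, "dz": 0, "ax": 0, "ay": 0, "az": 0, "gripper": 0},
    {"dx": 0.06, "dy": 0.004, "dz": 0, "ax": 0, "ay": 0, "az": 0, "gripper": 0},
    {"dx": 0, "dy": 0, "dz": 0.03, "ax": 0, "ay": 0, "az": 0, "gripper": 0},
    {"dx": 0, "dy": 0, "dz": 0.03, "ax": 0, "ay": 0, "az": 0, "gripper": 0},
    {"dx": 0, "dy": 0, "dz": 0, "ax": 0, "ay": 0, "az": 0, "gripper": 0},
    {"dx": 0, "dy": 0, "dz": 0, "ax": 0, "ay": 0, "az": 0, "gripper": 0},
  ],
)

```text
clock: 11.85
eef_pos: [485.3, -188.1, 39.0]
tool_rot: [-3.141, 0.0, 1.117]
force: [-0.3, 0.2, -0.0]
width: 0.0
gripper_force: 0.0
```

```bash
python3 look.py w11|head -2; python3 - <<'E'
import cv2,numpy as np
d=np.load('w11.npz');cv2.imwrite('pics/w11b.png',cv2.resize(d['color'][130:330,180:390,::-1],None,fx=2.5,fy=2.5))
E
```

```text
11.85 [ 485.32 -188.08   39.01] [-3.14  0.    1.12] [-0.28  0.18 -0.05]
TCP [13.3  89.57]
```

View pics/w11b.png

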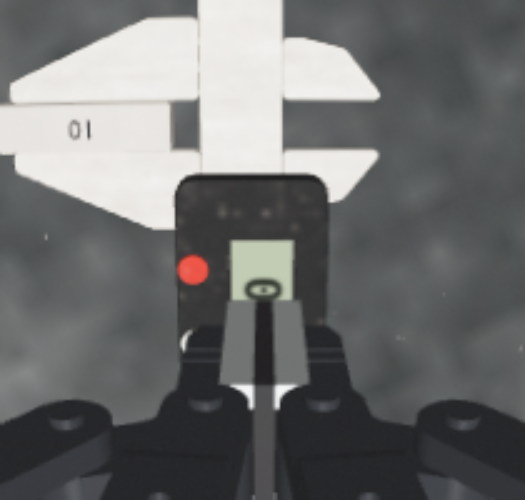

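step_arm(
  plan=[
    {"dx": 0.005, "dy": 0, "dz": 0, "ax": 0, "ay": 0, "az": 0, "gripper": 0},
    {"dx": 0, "dy": 0, "dz": 0, "ax": 0, "ay": 0, "az": 0, "gripper": 0},
    {"dx": 0, "dy": 0, "dz": 0, "ax": 0, "ay": 0, "az": 0, "gripper": 0},
    {"dx": 0, "dy": 0, "dz": 0, "ax": 0, "ay": 0, "az": 0, "gripper": 0},
    {"dx": 0, "dy": 0, "dz": 0, "ax": 0, "ay": 0, "az": 0, "gripper": 0},
    {"dx": 0, "dy": 0, "dz": 0, "ax": 0, "ay": 0, "az": 0, "gripper": 0},
    {"dx": 0, "dy": 0, "dz": 0, "ax": 0, "ay": 0, "az": 0, "gripper": 0},
    {"dx": 0, "dy": 0, "dz": 0, "ax": 0, "ay": 0, "az": 0, "gripper": 0},
    {"dx": 0, "dy": 0, "dz": 0, "ax": 0, "ay": 0, "az": 0, "gripper": 0},
    {"dx": 0, "dy": 0, "dz": 0, "ax": 0, "ay": 0, "az": 0, "gripper": 0},
    {"dx": 0, "dy": 0, "dz": 0, "ax": 0, "ay": 0, "az": 0, "gripper": 0},
    {"dx": 0, "dy": 0, "dz": 0, "ax": 0, "ay": 0, "az": 0, "gripper": 0},
    {"dx": 0, "dy": 0, "dz": 0, "ax": 0, "ay": 0, "az": 0, "gripper": 0},
    {"dx": 0, "dy": 0, "dz": 0, "ax": 0, "ay": 0, "az": 0, "gripper": 0},
    {"dx": 0, "dy": 0, "dz": 0, "ax": 0, "ay": 0, "az": 0, "gripper": 0},
    {"dx": 0, "dy": 0, "dz": 0, "ax": 0, "ay": 0, "az": 0, "gripper": 0},
    {"dx": 0, "dy": 0, "dz": 0, "ax": 0, "ay": 0, "az": 0, "gripper": 0},
    {"dx": 0, "dy": 0, "dz": 0, "ax": 0, "ay": 0, "az": 0, "gripper": 0},
    {"dx": 0, "dy": 0, "dz": 0, "ax": 0, "ay": 0, "az": 0, "gripper": 0},
    {"dx": 0, "dy": 0, "dz": 0, "ax": 0, "ay": 0, "az": 0, "gripper": 0},
  ],
)

```text
clock: 14.4
eef_pos: [486.6, -185.9, 39.2]
tool_rot: [3.142, -0.0, 1.119]
force: [-0.4, 0.1, -0.5]
width: -0.1
gripper_force: 0.0
```

step_arm(
  plan=[
    {"dx": 0, "dy": 0, "dz": 0, "ax": 0, "ay": 0, "az": 0, "gripper": 0},
    {"dx": 0, "dy": 0, "dz": 0, "ax": 0, "ay": 0, "az": 0, "gripper": 0},
    {"dx": 0, "dy": 0, "dz": 0, "ax": 0, "ay": 0, "az": 0, "gripper": 0},
    {"dx": 0, "dy": 0, "dz": 0, "ax": 0, "ay": 0, "az": 0, "gripper": 0},
    {"dx": 0, "dy": 0, "dz": -0.1, "ax": 0, "ay": 0, "az": 0, "gripper": 0},
    {"dx": 0, "dy": 0, "dz": -0.15, "ax": 0, "ay": 0, "az": 0, "gripper": 0},
    {"dx": 0, "dy": 0, "dz": -0.15, "ax": 0, "ay": 0, "az": 0, "gripper": 0},
    {"dx": 0, "dy": 0, "dz": -0.15, "ax": 0, "ay": 0, "az": 0, "gripper": 0},
    {"dx": 0, "dy": 0, "dz": -0.15, "ax": 0, "ay": 0, "az": 0, "gripper": 0},
    {"dx": 0, "dy": 0, "dz": 0, "ax": 0, "ay": 0, "az": 0, "gripper": 0},
    {"dx": 0, "dy": 0, "dz": 0, "ax": 0, "ay": 0, "az": 0, "gripper": 0},
    {"dx": 0, "dy": 0, "dz": 0, "ax": 0, "ay": 0, "az": 0, "gripper": 0},
  ],
)

```text
clock: 15.9
eef_pos: [485.8, -185.4, 247.9]
tool_rot: [-3.139, 0.0, 1.119]
force: [-0.3, 0.3, -1.0]
width: 0.2
gripper_force: 0.0
```

```bash
python3 look.py w12|head -2; cp pics/w12.png pics/z.png; python3 - <<'E'
import cv2,numpy as np
d=np.load('w12.npz');cv2.imwrite('pics/w12b.png',cv2.resize(d['color'][:,:,::-1],None,fx=1.4,fy=1.4))
E
```

```text
15.9 [ 485.75 -185.42  247.91] [-3.14  0.    1.12] [-0.32  0.28 -1.02]
TCP [12.52 92.16]
```

View pics/w12b.png

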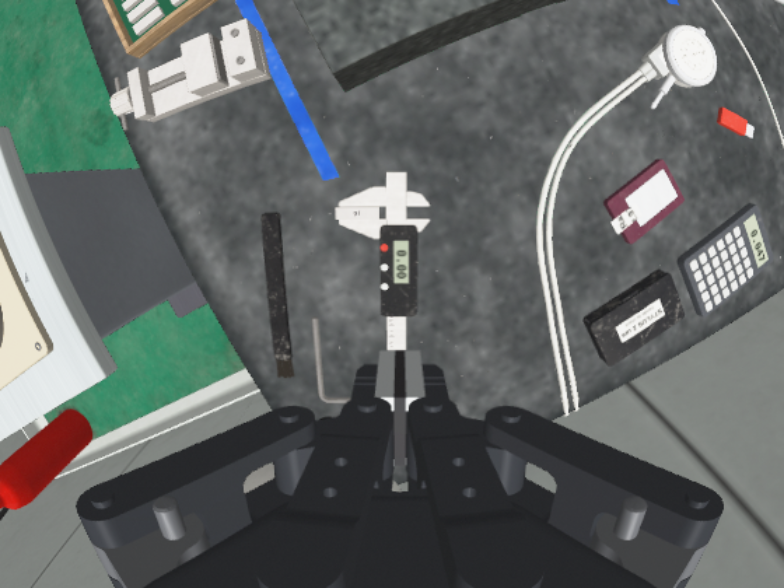

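The last picture shows the caliper closed on the block at about (360,213). The brush, hex key and other items are where they were, and the hand is clear.

```bash
python3 -c "
from cell import ctrl
print(ctrl.finish_job())"
```

```text
the job is handed in; nothing more can be done
None
```

The caliper is closed on the gauge block (it slid about 0.3 mm at first contact, at roughly 1.7 N); I pointed at the display for over two seconds without touching it, raised the hand about 210 mm clear, and handed the job in at about 16 s, with no verdict returned.

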